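Feed a dose tray under the sealer's guard with the push stick

ROBOT

A 6-joint arm with a two-finger parallel gripper is mounted at the origin on the work surface. World frame = base frame: x ahead of the robot, y to its left, z up, the work surface at z = 0. Lengths are in m, angles in rad, forces in N, time in s.
With the tool pointing down it reaches from about 0.3 to 0.875 m from the base axis. Payload 6.4 kg.
Tool frame: the origin (TCP) lies midway between the tips of the shut fingers; the grasp point (between the pads) lies 19 mm behind it (r.grip_depth is the distance from the TCP to the grasp point, in m); z points along the fingers, y is the line along which they close (so a half turn about z gives the same grasp; the last joint's range is limited). The gripper opens to 85 mm and grips with 20 to 120 N. Pads are 22 mm wide; open, the fingers measure 114 mm over their backs; the gripper's body (76 mm by 85 mm) begins 54 mm behind the grasp point. The pads swing forward as they close: fully open they stand 13 mm farther back than shut.
Start: joints at [-1.465, 0.181, 1.607, -0, 1.354, -0.206], TCP at [0.176, -0.547, 0.231] pointing down, gripper open.
Joint ranges: [-2.99, 2.99], [-0.89, 2.07], [0.3, 2.58], [-1.14, 4.28], [0, 2.63], [-3.12, 3.12]. Speed limits (rad/s): [2.57, 2.57, 3.01, 3.14, 3.14, 3.14].

INTERFACE

Orientations are given as a 3x3 rotation matrix whose columns are the frame's x, y, z axes.
In Python, from cell import r, eyes, job_done, models gives the robot as it stands. Calls block until the motion is done:
- r.move_to(position, orientation): joint-space move of the TCP to a pose.
- r.move_l(position, max_speed=0.15, orientation=None, until_force=None): straight line of the TCP; orientation=None keeps the orientation; max_speed is the mean speed in m/s. With until_force (N) it stops when the force on the tool has changed by that much, and returns True; else False.
- r.move_joints(angles): joint-space move.
- r.set_gripper(opening, grasp_force=None): finger opening in m; grasp_force is the grip in N (None keeps the last); returns when the fingers have stopped.
- r.dwell(seconds).
- r.ik(position, orientation): joint angles nearest the present ones, or None.
- eyes.capture(name): name is "scene" or "top"; returns the picture (400x640x3 uint8, red, green, blue); there is no depth.
- eyes.get_calibration(name): a dict with "fx", "fy", "cx", "cy" (pixels), "xyz" and "orientation" of the camera in the world. Camera axes: x right, y up, looking along -z (the intrinsics and any distortion apply to the point x, -y, -z); pixel columns grow to the right and rows downward; lengths in m; the calibration is good to about 2 mm. A picture is of the moment at which its call begins. get_calibration takes no time and is no camera call.
A pose or a line that the arm cannot do raises r.Unreachable and nothing moves.
- job_done(): hands the job in; it is judged then, once.
Trained networks look in the newest picture that a camera, given by its name, has taken for a name from the list of things; names that differ only in an ending like _2 or _b are one class to them, and where a whole thing is asked for, a point or a joint stands for the part that bears it (a point fixed in the world has none). Each returns a list of dicts, best first, with "conf" (0 to 1); they miss things now and then, are a little off and sometimes report something else, mostly with a low value. They report only what shows in the picture. A call takes as long as a camera call. They do not tell look-alikes from the thing itself.
- models.find_in(camera, label): "rect" ([left, top, right, bottom] in pixels, round what is visible of it).
- models.masks_of(camera, label): "pixels" (400x640 bool, what is visible of it) and "rect" ([left, top, right, bottom] in pixels, round what is visible of it).
- models.landmark_of(camera, label): "pixel" ([column, row] in pixels: a listed point, or the origin of a listed thing).
Readings, each from a call of its own:
- r.current_time(): time.
- r.current_qpos(): joint angles.
- r.current_qd(): joint speeds.
- r.current_joint_efforts(): joint torques, N m.
- r.current_ee_pos(): TCP position.
- r.current_orientation(): TCP orientation.
- r.current_ft_force(): force on the tool from outside, world axes, zero at the start.
- r.current_moment(): the same for the moment, N m.
- r.current_finger_gap(): finger opening in m.
- r.current_grasp_force(): force on a finger pad.
Only numpy, scipy, OpenCV 4.12 (cv2) and the standard library are available. Lean on these libraries where they do the work, as an engineer would, in place of code of your own. Each camera call takes 0.05 s, during which the arm holds its last target. There are 200 camera calls.

TASK

Pick up the push stick and use its nose to feed the blue dose tray under the sealer's red guard bar, all the way in until it presses on the sprung end stop; keep it pressed there with about 10 N for a second (never 20 N). Then draw the stick out gently so that the tray stays in against the stop, and stand the stick back on its black mat, lying along it. Never touch the tray with the gripper and leave everything else where it is.

Things in the scene. Friction and masses are not known exactly. Their poses are not given: they have to be found in the camera images.
- sealer: Tray sealer, fixed; place and yaw vary. Origin on the table under the mouth's middle; +x is the feed direction (inward), z up. Steel bed, top 10 mm above the table, x = -240 to 300 mm, 90 mm wide at x < 0. Rails (tops 26 mm above the table) narrow from about 100 mm apart at x = -80 to a 70 mm channel at x = -40.
- sealer_mouth (a point): Middle of the sealer's mouth, 26 mm above the table (sealer's origin and axes otherwise). From here inward (+x) a clear hood covers the channel: free height over the bed 32 mm, hood top 47 mm above the table; the red guard bar over the mouth (first 15 mm) reaches 64 mm above the table.
- stop: Sprung end stop under the hood: a fixed yellow block, 56 mm wide and 30 mm long, from x = 17 mm; before it on two rods a black plate, 24 mm high. Origin on the bed, +x is the feed direction. The plate face is clamped somewhere from x = -25 to 0 mm, not measured: find it by feel. It yields 1 mm per 4 N and springs back. Drag of tray and stick takes up to 5 N of a push.
- tray: Blue dose tray with white pockets, 80 mm (x) by 64 mm (y) by 18 mm high, about 0.24 kg (varies by a third; friction varies too: it drags on the bed with about 0.5 to 3 N). It lies flat on the infeed bed before the rails, skewed a few degrees. Origin at the centre of its underside; x along its length, roughly the feed direction.
- tray_center (a point): Centre of the blue tray, 9 mm above its underside; axes as of tray.
- push_stick: Push stick, 0.16 kg: flat yellow blade 215 mm long, 44 mm wide, 12 mm thick, with a square nose; at the other end an upright orange handle 30 mm (x) by 24 mm (y), its top 88 mm above the sole. Origin on the sole under the handle's middle; the nose is at x = +200 mm, the tail at -15 mm. It stands on its sole on the mat.
- stick_grip (a point): Middle of the push stick's handle, 55 mm above the sole: the place to grip it; axes as of the stick (x towards the nose, z up).
- stick_mid (a point): Middle of the push stick's blade: 92.5 mm from the handle's middle towards the nose, 6 mm above the sole.
- mat: Black rubber mat fixed on the table, 300 mm (x) by 110 mm (y), 3 mm thick: the push stick's place. Origin under its centre, on the table; x along its length.
- granule_bottle_a: Bystander: white granule bottle, to be left alone. Origin at the centre of its underside.
- granule_bottle_b: Bystander: white granule bottle, to be left alone. Origin at the centre of its underside.
- spare_tray: Bystander: green spare tray, to be left alone. Origin at the centre of its underside.
- carton: Bystander: carton, to be left alone. Origin at the centre of its underside.
- label_roll: Bystander: label roll, to be left alone. Origin at the centre of its underside.
- pill_jar: Bystander: amber pill jar, to be left alone. Origin at the centre of its underside.
- scoop: Bystander: scoop, to be left alone. Origin at the centre of its underside.
There are look-alikes about, which are no part of the job. There is more than one size of the push_stick; the job needs the larger.

How it is judged:
By the outcome, as a careful person would: the job done as asked, in the order asked, and still so for the second after the job is handed in, with the robot touching nothing.
It also fails if it takes over 69 s, if anything falls off the work surface, if the arm or the gripper's body presses on something with over 40 N, if the wrist force passes 120 N, or if a joint passes its speed limit or range.

## Working session

There is one attempt and no reset: what is moved stays moved. The work goes in short steps, each a Python script; the robot and the scene stay as the last script left them, time stands still between calls to the robot, and variables do not carry over. Pictures are saved under pics/ and viewed, at most 10 in all, crops included, and the job is handed in when it is done.

```bash
mkdir -p pics; ls; cat > h.py <<'E'
import numpy as np, cv2
from cell import r, eyes, job_done, models
def ray(cam,px):
    c=eyes.get_calibration(cam); R=np.array(c["orientation"]).reshape(3,3)
    K=np.array([[c["fx"],0,c["cx"]],[0,c["fy"],c["cy"]],[0,0,1.]])
    d=np.array(c.get("distortion",c.get("dist",[0,0,0,0,0])),float)
    u=cv2.undistortPoints(np.array([[px]],float),K,d)[0,0]
    return np.array(c["xyz"]),R@np.array([u[0],-u[1],-1.])
def at(cam,px,z):
    o,d=ray(cam,px); return o+d*(z-o[2])/d[2]
def save(cam,name):
    im=eyes.capture(cam); cv2.imwrite(f"pics/{name}.png",im[:,:,::-1]); return im
E
python3 - <<'E'
from h import *
for c in("top","scene"):
    save(c,c+"0"); print(c,eyes.get_calibration(c))
    for l in("push_stick","stick_grip","stick_mid","sealer_mouth","stop","tray_center","mat","sealer"):
        for d in models.landmark_of(c,l)[:3]: print(l,np.round(d["pixel"],1),round(d["conf"],2))
E
```

```text
pics
top {'fx': 463.3581054377495, 'fy': 463.3581054377495, 'cx': 325.6882305640004, 'cy': 199.4307835304919, 'xyz': array([ 0.21693493, -0.05000584,  1.71154005]), 'orientation': array([[ 0.02034455,  0.98406631, -0.17663407],
       [-0.99965774,  0.0229281 ,  0.01259771],
       [ 0.01644686,  0.17631732,  0.98419597]])}
push_stick [331.7 226.4] 0.89
push_stick [464.4 269.6] 0.79
push_stick [427.9 174.2] 0.57
stick_grip [331.6 221.7] 0.69
stick_grip [471.7 268.5] 0.6
stick_mid [448.3 272.4] 0.69
stick_mid [305.8 225.2] 0.58
sealer_mouth [275.6 168.5] 0.83
tray_center [310.1 175.4] 0.59
mat [309.1 227.3] 0.57
mat [280.  176.1] 0.36
sealer [279.  175.2] 0.61
scene {'fx': 406.4568832192722, 'fy': 406.4568832192722, 'cx': 309.94903080009016, 'cy': 200.27835586772983, 'xyz': array([ 0.95652645, -0.8758867 ,  0.95202323]), 'orientation': array([[ 0.88999803, -0.30733186,  0.33682434],
       [ 0.45591829,  0.61032318, -0.64779945],
       [-0.00648229,  0.73010461,  0.68330464]])}
push_stick [126.5 317.8] 0.89
push_stick [279.4 219.3] 0.77
stick_grip [280.2 206.6] 0.98
stick_grip [121.7 312.1] 0.77
stick_grip [284.7 203.5] 0.43
stick_mid [147.7 298.3] 0.93
stick_mid [291.3 200.1] 0.82
sealer_mouth [354.2 188.9] 0.56
tray_center [288.7 201.7] 0.61
tray_center [337.3 217.7] 0.57
tray_center [353.5 189.3] 0.55
mat [285.8 200.2] 0.69
mat [288.8 199.5] 0.42
sealer [356.8 193.6] 0.76
```

View pics/top0.png

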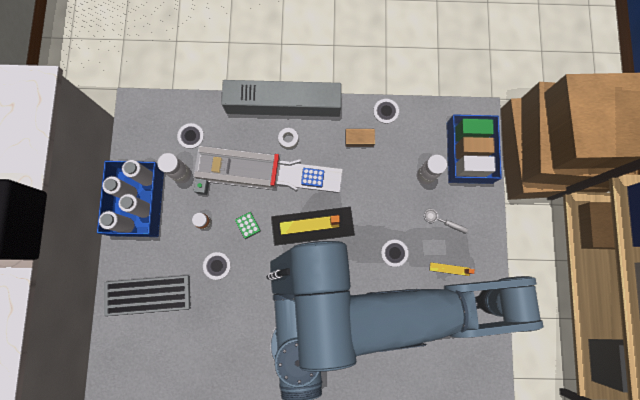

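View pics/scene0.png

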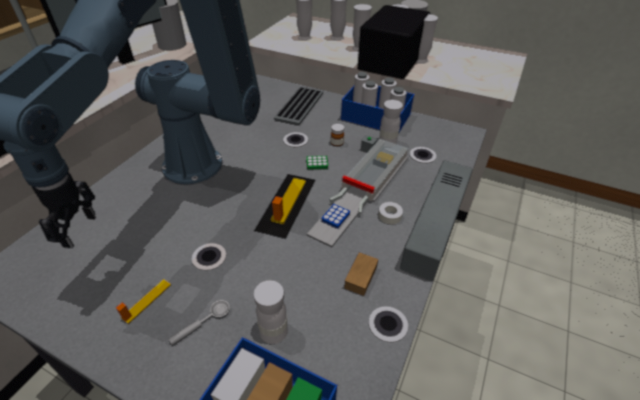

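```bash
python3 - <<'E'
import cv2
a=cv2.imread("pics/top0.png")[120:270,220:420]; cv2.imwrite("pics/top0c.png",cv2.resize(a,(800,600),interpolation=cv2.INTER_CUBIC))
E
```

```text
(no output)
```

View pics/top0c.png

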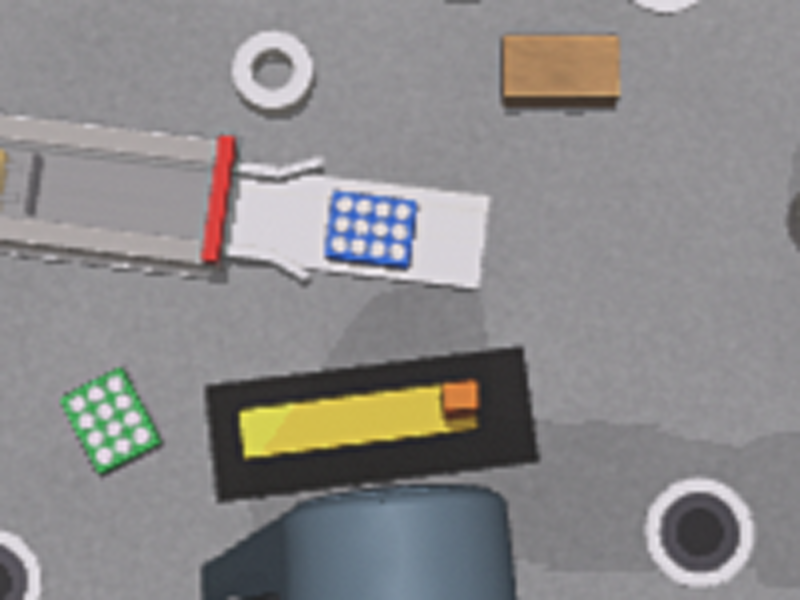

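The top crop shows: the large stick on the black mat (handle at about (335,219) in the full image, nose to the left), the blue tray at (312,177), and the red bar at about (275,170). The feed direction is image-left (about +y world). The decoy stick is at (450,268).

```bash
cat >> h.py <<'E'
def rect(cam,mask,z):
    """minAreaRect in plane z of the largest blob of mask: centre, unit long axis, (long, short)"""
    cs,_=cv2.findContours(mask.astype(np.uint8),cv2.RETR_EXTERNAL,cv2.CHAIN_APPROX_NONE)
    c=max(cs,key=cv2.contourArea)[:,0,:]
    P=np.array([at(cam,p,z)[:2] for p in c.astype(float)])
    b=cv2.boxPoints(cv2.minAreaRect((P*1000).astype(np.float32)))/1000
    e=[b[1]-b[0],b[2]-b[1]]; n=[np.linalg.norm(v) for v in e]; i=int(n[1]>n[0])
    v=e[i]/n[i]; v=v if v[1]>0 else -v
    return b.mean(0),v,(n[i],n[1-i])
def colour(im,lo,hi,box):
    hsv=cv2.cvtColor(im,cv2.COLOR_RGB2HSV); m=cv2.inRange(hsv,lo,hi)>0
    k=np.zeros_like(m); l,t,rr,b=box; k[t:b,l:rr]=m[t:b,l:rr]; return k
def show(n,t): c,v,s=t; print(n,np.round(c,4),"yaw",round(np.degrees(np.arctan2(v[1],v[0])),1),"size",np.round(s,4))
E
python3 - <<'E'
from h import *
im=cv2.imread("pics/top0.png")[:,:,::-1].copy()
B=(260,195,360,250)
show("blade",rect("top",colour(im,(22,120,90),(35,255,255),B),.015))
show("handletop",rect("top",colour(im,(5,120,190),(18,255,255),B),.091))
show("blade+handle foot",rect("top",colour(im,(5,120,60),(35,255,255),B),.015))
show("mat",rect("top",colour(im,(0,0,0),(179,120,60),B)|colour(im,(5,120,60),(35,255,255),B),.003))
show("tray",rect("top",colour(im,(105,100,60),(125,255,255),(295,160,330,195)),.028))
show("bar",rect("top",colour(im,(0,120,90),(5,255,255),(265,145,285,195))|colour(im,(170,120,90),(179,255,255),(265,145,285,195)),.064))
g=cv2.cvtColor(im,cv2.COLOR_RGB2GRAY); m=np.zeros_like(g); m[155:198,304:350]=(g[155:198,304:350]>175)
show("bed",rect("top",m>0,.010))
ys,xs=np.nonzero(m); print(xs.max())
for c,l,z in(("top","sealer_mouth",.026),("scene","sealer_mouth",.026),("top","stick_grip",.058),("scene","stick_grip",.058),("top","tray_center",.019),("scene","stick_mid",.009)):
    pass
for n,c,p,z in(("mouth","top",(275.6,168.5),.026),("mouth","scene",(354.2,188.9),.026),("grip","top",(331.6,221.7),.058),("grip","scene",(280.2,206.6),.058),("tray","top",(310.1,175.4),.019),("tray","scene",(337.3,217.7),.019),("mid","top",(305.8,225.2),.009),("mid","scene",(291.3,200.1),.009)):
    print(n,c,np.round(at(c,p,z),3))
# bed edges from crop corners (full px)
for p in((220+490/4,120+195/4),(220+478/4,120+288/4)): print("bed corner",at("top",p,.010))
# yellow block, plate
show("block",rect("top",colour(im,(12,60,80),(32,255,255),(205,150,228,175)),.040))
E
```

```text
blade [ 0.4253 -0.0014] yaw 98.8 size [0.1945 0.0457]
handletop [ 0.4402 -0.1032] yaw 91.3 size [0.0248 0.0178]
blade+handle foot [ 0.4268 -0.0151] yaw 98.9 size [0.222  0.0474]
mat [ 0.4251 -0.0249] yaw 98.4 size [0.2956 0.1061]
tray [ 0.603 -0.02 ] yaw 83.8 size [0.078  0.0638]
bar [0.6199 0.1189] yaw 174.3 size [0.1178 0.0166]
bed [ 0.6049 -0.0545] yaw 84.5 size [0.1432 0.0892]
341
mouth top [0.632 0.118 0.026]
mouth scene [0.61  0.121 0.026]
grip top [ 0.433 -0.094  0.058]
grip scene [ 0.445 -0.097  0.058]
tray top [ 0.611 -0.011  0.019]
tray scene [ 0.612 -0.025  0.019]
mid top [ 0.424 -0.     0.009]
mid scene [ 0.435 -0.01   0.009]
bed corner [ 0.64153217 -0.13290036  0.01      ]
bed corner [ 0.55177191 -0.12291192  0.01      ]
block [0.64  0.337] yaw 174.4 size [0.0578 0.0323]
```

```bash
cat >> h.py <<'E'
def tool(yaw,s=1):
    """tool down, its y along yaw (rad) * s"""
    y=s*np.array([np.cos(yaw),np.sin(yaw),0]); z=np.array([0,0,-1.]); return np.column_stack([np.cross(y,z),y,z])
def bestR(p,yaw):
    c=[(abs(q[5]),s) for s in(1,-1) if (q:=r.ik(p,tool(yaw,s))) is not None]
    return tool(yaw,min(c)[1])
YM=np.radians(98.6); YS=np.radians(84.6)
M0=np.array([.4405,-.103]); S0=np.array([.6195,.111])
F=np.array([np.cos(YS),np.sin(YS)]); L=np.array([-F[1],F[0]])
def hp(nose,lat,sole): # TCP for nose at sealer x, lateral, sole height
    return np.r_[S0+F*(nose-.2)+L*lat, sole+.055-r.grip_depth]
def state(): print("t",round(r.current_time(),2),"tcp",np.round(r.current_ee_pos(),4),"F",np.round(r.current_ft_force(),2),"gap",round(r.current_finger_gap(),4))
E
python3 - <<'E'
from h import *
p=np.r_[M0,.16]; R=bestR(p,YM)
print(R[:,1], r.grip_depth); state()
for q,yaw in((hp(-.19,.005,.08),YS),(hp(.116,0,.012),YS)): print(r.ik(q,tool(yaw,np.sign(R[1,1]))))
r.move_to(p,R); state()
r.move_l(np.r_[M0,.058-r.grip_depth],.15); r.set_gripper(0.0,100); state()
r.move_l(np.r_[M0,.15],.15); state()
im=save("top","top1"); save("scene","scene1")
cv2.imwrite("pics/both1.png",np.vstack([im[120:270,220:420,::-1].repeat(2,0).repeat(2,1),cv2.imread("pics/scene1.png")[100:250,220:420].repeat(2,0).repeat(2,1)]))
E
```

```text
[ 0.14953534 -0.98875638 -0.        ] 0.0187
t 0.9 tcp [ 0.1764 -0.5473  0.2313] F [0.46 0.06 0.13] gap 0.0855
[-6.31653208e-01  4.39518725e-01  1.52142489e+00 -4.44089210e-16
  1.18064904e+00  1.03339090e+00]
[-1.48899574e-01  4.77440667e-01  1.62718236e+00 -4.44089210e-16
  1.03696962e+00  1.51614453e+00]
t 2.79 tcp [ 0.4407 -0.1038  0.1603] F [-0.51 -0.03 -0.11] gap 0.0853
t 4.3 tcp [ 0.4412 -0.1034  0.04  ] F [-0.55 -0.24  6.59] gap 0.0289
t 5.19 tcp [ 0.4397 -0.1026  0.1489] F [-0.05 -0.71 -2.03] gap 0.0291
```

View pics/both1.png

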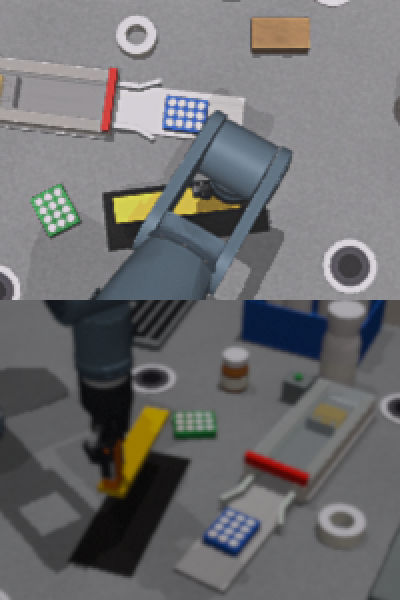

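The stick is held level by the handle (crop bottom (115,465)), and its nose points along the mat. Next I carry it behind the tray.

```bash
python3 - <<'E'
from h import *
R=tool(YS,-1)
r.move_to(hp(-.19,.005,.10),R); state()
print(r.move_l(hp(-.19,.005,.0125),.1,until_force=6)); state()
im=save("top","top2"); save("scene","scene2")
show("blade",rect("top",colour(im,(22,120,90),(35,255,255),(300,150,420,220)),.0245))
show("tray",rect("top",colour(im,(105,100,60),(125,255,255),(295,160,330,195)),.028))
cv2.imwrite("pics/both2.png",np.vstack([im[120:220,250:450,::-1].repeat(3,0).repeat(3,1),cv2.imread("pics/scene2.png")[150:250,220:420].repeat(3,0).repeat(3,1)]))
E
```

```text
t 6.18 tcp [ 0.5769 -0.2756  0.1354] F [ 0.35  0.15 -2.18] gap 0.0288
False
t 7.21 tcp [ 0.5784 -0.2772  0.0496] F [-0.17  0.84 -1.27] gap 0.029
blade [ 0.5912 -0.128 ] yaw 84.9 size [0.0994 0.0438]
tray [ 0.603 -0.02 ] yaw 83.8 size [0.078  0.0638]
```

View pics/both2.png

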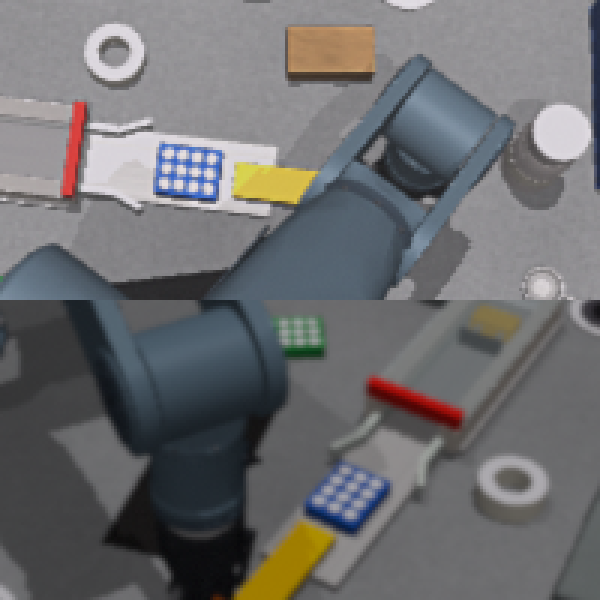

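The stick's nose lies on the bed directly behind the tray, within 1 mm of plan. Next I push it in through the funnel.

```bash
python3 - <<'E'
from h import *
def ff(n=3):
    return np.mean([(lambda f:[f[:2]@F,f[:2]@L,f[2]])(np.array(r.current_ft_force())) for _ in range(n)],0)
h=.0125
for n,lat,v in((-.16,.0045,.05),(-.12,.002,.05),(-.08,.0005,.05),(0,0,.06),(.07,0,.06)):
    hit=r.move_l(hp(n,lat,h),v,until_force=10); print(n,hit,np.round(ff(),2)); 
    if hit: break
state()
p=r.current_ee_pos()[:2]-S0; print("nose",p@F+.2,"lat",p@L)
save("top","top3")
im=save("scene","scene3"); cv2.imwrite("pics/s3.png",im[130:255,260:440,::-1].repeat(4,0).repeat(4,1))
E
```

```text
-0.16 False [-0.75  0.8  -0.62]
-0.12 False [-0.02  0.33 -0.18]
-0.08 False [-0.22  0.38 -1.38]
0 False [ 1.01 -0.47 -1.45]
0.07 False [-0.12  0.23 -2.33]
t 12.76 tcp [ 0.6071 -0.0185  0.0487] F [-0.24 -0.1  -2.33] gap 0.0288
nose 0.06995325396604318 lat 0.00011481677862395598
```

View pics/s3.png

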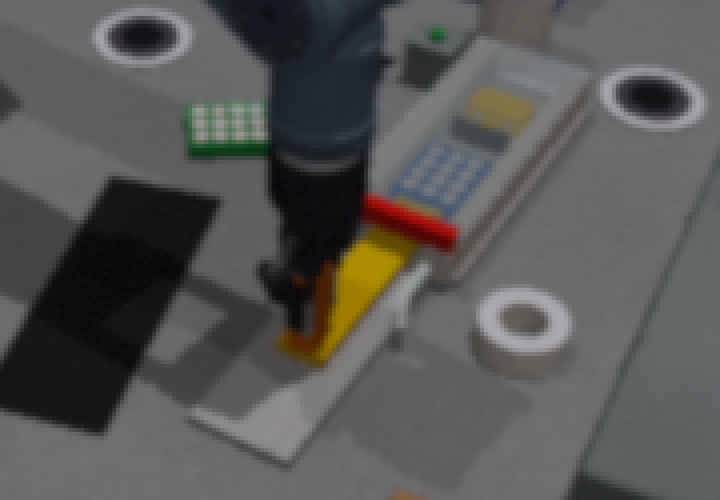

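```bash
cat >> h.py <<'E'
def ff(n=4):
    o=[]
    for _ in range(n):
        f=np.array(r.current_ft_force()); o.append([f[:2]@F,f[:2]@L,f[2]]); r.dwell(.02)
    return np.mean(o,0)
def nose(): return (np.array(r.current_ee_pos())[:2]-S0)@F+.2
E
python3 - <<'E'
from h import *
h=.0125
base=ff(); print("base",np.round(base,2))
print(r.move_l(hp(.122,0,h),.015,until_force=5)); 
n=nose(); f=ff(); print("contact nose",round(n,4),np.round(f,2)); state()
for i in range(16):
    if -f[0]>10.8 or n>.128: break
    n+=.0005 if -f[0]<8 else .0002
    r.move_l(hp(n,0,h),.01); f=ff(); print(round(n,4),round(nose(),4),np.round(f,2))
state()
E
```

```text
base [-0.02  0.33 -1.67]
True
contact nose 0.1019 [-0.25 -0.39 -1.49]
t 15.04 tcp [0.6094 0.0133 0.0478] F [ 0.56  0.45 -0.95] gap 0.029
0.1024 0.1021 [-3.33  0.4  -2.95]
0.1029 0.1025 [-4.89  1.13 -3.12]
0.1034 0.1029 [-5.64  1.36 -3.16]
0.1039 0.1031 [-6.54  1.32 -2.6 ]
0.1044 0.1034 [-7.73  1.17 -2.64]
0.1049 0.1036 [-8.62  0.93 -2.34]
0.1051 0.1036 [-9.58  1.21 -1.59]
0.1053 0.1037 [-9.72  1.9  -1.58]
0.1055 0.1038 [-10.39   1.96  -1.15]
0.1057 0.1039 [-10.5    1.96  -1.56]
0.1059 0.104 [-11.45   1.94  -0.86]
t 18.59 tcp [0.6105 0.0154 0.0489] F [ -3.12 -10.99  -1.8 ] gap 0.029
```

```bash
python3 - <<'E'
from h import *
for i in range(3): r.dwell(.45); print(np.round(ff(),2))
im=save("top","top4"); c1=im[130:205,185:285,::-1].repeat(4,0).repeat(4,1)
h=.0125; n0=.1059
r.move_l(hp(n0-.006,0,h),.006); print(nose(),np.round(ff(),2))
r.move_l(hp(n0-.03,0,h),.03); print(np.round(ff(),2))
im=save("top","top5"); c2=im[130:205,185:285,::-1].repeat(4,0).repeat(4,1)
cv2.imwrite("pics/c45.png",np.vstack([c1,c2])); state()
E
```

```text
[-10.64   1.77  -1.43]
[-10.62   1.88  -1.6 ]
[-11.04   1.68  -1.08]
0.10007437699277923 [-0.16  0.14 -1.24]
[ 0.22  0.03 -1.84]
t 22.48 tcp [ 0.6078 -0.0123  0.0488] F [ 1.33  0.29 -1.55] gap 0.029
```

View pics/c45.png

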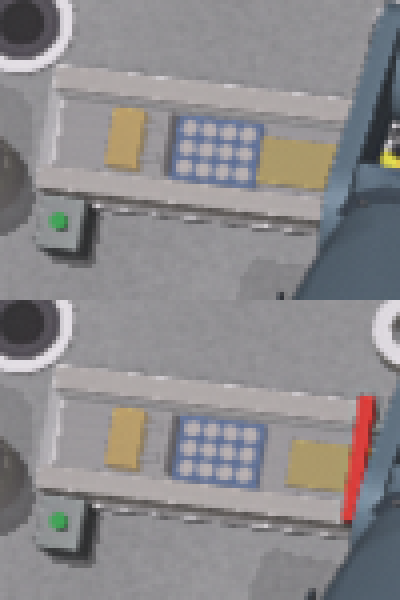

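The tray (pixel (219,152) in both crops) stays against the plate with the stick drawn back. Next I withdraw fully and put the stick back.

```bash
python3 - <<'E'
from h import *
h=.0125
r.move_l(hp(-.07,0,h),.08)
r.move_l(hp(-.07,0,.11),.12)
R=tool(YM,-1)
r.move_to(np.r_[M0,.13],R); r.move_l(np.r_[M0,.05],.1); state()
print(r.move_l(np.r_[M0,.036],.015,until_force=2.5)); state()
r.dwell(.3); r.set_gripper(.085); state()
r.move_l(np.r_[M0,.18],.12)
r.move_to([.176,-.547,.231],tool(YM,-1)); r.dwell(.3); state()
im=save("top","top6"); B=(260,195,360,250)
show("blade+handle",rect("top",colour(im,(5,120,60),(35,255,255),B),.015))
show("mat",rect("top",colour(im,(0,0,0),(179,120,60),B)|colour(im,(5,120,60),(35,255,255),B),.003))
s=save("scene","scene6")
cv2.imwrite("pics/f.png",np.vstack([im[125:260,185:385,::-1].repeat(3,0)[:300].repeat(3,1) if 0 else cv2.resize(im[125:260,185:385,::-1],(444,300)),cv2.resize(s[100:235,240:440,::-1],(444,300))]))
E
```

```text
t 27.07 tcp [ 0.4411 -0.1033  0.0505] F [-0.38 -0.59 -1.14] gap 0.0292
True
t 27.75 tcp [ 0.4404 -0.103   0.04  ] F [-0.89 -0.43  4.04] gap 0.0295
t 28.63 tcp [ 0.4397 -0.1026  0.0393] F [ 1.   -0.4  -0.23] gap 0.0851
t 32.14 tcp [ 0.1766 -0.5467  0.231 ] F [ 0.63 -0.04 -0.97] gap 0.0846
blade+handle [ 0.4262 -0.0134] yaw 98.9 size [0.2224 0.0472]
mat [ 0.4232 -0.0252] yaw 98.6 size [0.2954 0.1086]
```

View pics/f.png

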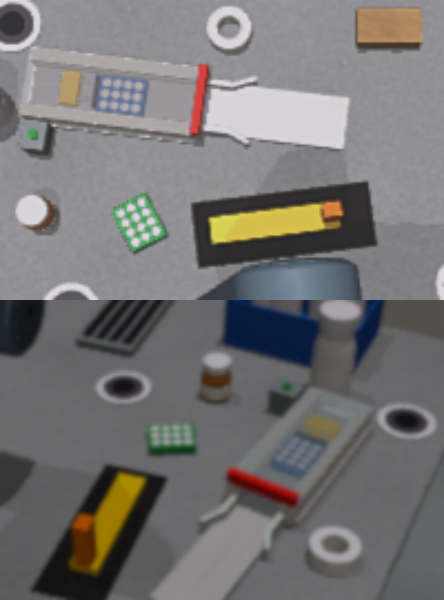

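The picture shows the stick standing along the mat (crop (275,222)), the tray in against the plate (crop (120,95)), and everything else where it was.

```bash
python3 -c "
from h import *
print(job_done())"
```

```text
the job is handed in; nothing more can be done
None
```

The job is handed in at about 32 s: the tray was pressed on the stop with about 11 N (wrist reading, drag included) for over a second and stayed against it when the stick was drawn out, and the stick is back standing along its mat.

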